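# Free a lantern frame from its jig with the T-handle key

## Task

Free the bamboo lantern frame from the assembly jig: fit the T-handle key into the recessed screw of the blue tower and turn it anticlockwise in two strokes - about half-way, let go so that the key stands in the screw by itself, take a fresh grip on its bar, and turn on to the stop so that the red jaws open. Then stand the key back upright in the hole of its wooden stand, and set the frame upright, flat on the floor of the yellow tray. Keep the frame upright and leave the bottle, carton and spool alone.

Things in the scene. Friction and masses are not known exactly. Their poses are not given: they have to be found in the camera images.
- key_grip (a point): Centre of the T-handle key's orange bar: 110 mm long along this point's x, 18 mm wide (y), 18 mm high; z points up. Under it a 14 mm round shaft; the tip is 166 mm below. A 38 mm collar's underside is 46 mm above the tip; below it the key is 16 mm square, sides along x and y, last 6 mm necked to 11 mm. 0.3 kg. Starts upright in the stand at any yaw.
- key_tip (a point): Lowest point of the T-handle key, on its axis; same axes as key_grip.
- screw_socket (a point): Mouth centre of the brass screw's 17.6 mm square socket (25 mm deep, 3 mm lead-in), 22 mm down a 28 mm round bore in the blue 56 mm square tower, whose top is 62 mm above the table. z up; x, y along the square's sides, turning with the screw. Key home: collar on the tower's top, tip 24 mm below this point. Fits at four quarter turns, about 0.1 rad of play.
- clamp_screw (a joint): Screw angle, rad, growing anticlockwise seen from above. 0 is fully tight; starts between 0 and 0.3; stop at 2.75. Takes about 0.15 N m to turn and stays where it is left. The two red jaws draw apart in step with it, 18 mm each over the whole turn.
- jig_seat (a point): Centre of the jig's seat, on top of its 12 mm thick plywood base (180 mm along x, 250 mm along y). The tower's axis is 155 mm away along +y. The red jaws stand at its +x and -x sides, 22 mm high, their lips reaching about 8 mm over the frame's bottom disc when tight and clearing it by about 10 mm at the stop.
- frame_hub (a point): Axis of the lantern frame's upper wooden hub, where to grip it, 132 mm above the frame's underside; z is the frame's axis, up. The hub, 34 mm in diameter, reaches 18 mm above and 24 mm below this point. Below it eight bamboo ribs bulge to 94 mm diameter, ending in a 90 mm bottom disc 12 mm thick. 0.15 to 0.25 kg. Starts on the jig seat.
- stand_hole (a point): Centre of the mouth of the key stand's 26 mm round hole, 50 mm deep, in the top of a fixed light wooden block 75 mm square and 60 mm high; the key stands in it at any yaw, collar on the top, its tip 46 mm below this point.
- tray_in (a point): Centre of the inner floor (6 mm above the table) of the fixed yellow tray, 138 mm square inside, rim 22 mm above the table; x and y along its sides.
- glue_bottle: Bystander: amber glue bottle, 48 mm diameter, 130 mm tall, origin at its underside.
- carton: Bystander: cardboard box 70 x 90 x 60 mm, origin at its underside.
- spool: Bystander: red spool 60 mm diameter, 70 mm tall, origin at its underside.
Mind the look-alikes: they are no part of the job. Several things look just like the part that bears tray_in: the one meant starts nearest to the robot's base. Leave any black or pink look-alike of the part that bears stand_hole alone.

How it is judged:
On the way, in this order (a step that is already met when the one before it is completed fails the run):
1. the key is home in the screw and the screw has been turned well on (past 0.8 rad) by it (value of joint clamp_screw above 0.8 rad and horizontal distance between key_tip and screw_socket below 0.008 m and z of key_tip in the frame of screw_socket below -0.012 m), for 0.1 s.
2. part-way (before 2.3 rad) the robot lets go and the key stands in the screw by itself (contact force between each of the arm, the fingers and t_key below 0.05 N and value of joint clamp_screw between 0.7 and 2.3 rad and horizontal distance between key_tip and screw_socket below 0.008 m and z of key_tip in the frame of screw_socket below -0.012 m and angle between key_tip's own z axis and vertical below 0.15 rad), for 0.2 s.
3. with the key in it, the screw is turned on to (nearly) its stop, past 2.45 rad (value of joint clamp_screw above 2.45 rad and horizontal distance between key_tip and screw_socket below 0.008 m and z of key_tip in the frame of screw_socket below -0.012 m), for 0.1 s.
At the end, for the whole second after the job is handed in: The screw is open (past 2.3 rad); the key stands upright (within 0.12 rad) in the stand's hole, tip at least 40 mm down it; the lantern frame stands upright (within 0.08 rad) flat on the tray's floor, its axis within 45 mm of the tray's centre; all let go (value of joint clamp_screw above 2.3 rad and horizontal distance between key_tip and stand_hole below 0.01 m and z of key_tip in the frame of stand_hole below -0.04 m and angle between key_tip's own z axis and vertical below 0.12 rad and horizontal distance between frame_hub and tray_in below 0.045 m and z of frame_hub in the frame of tray_in below 0.137 m and angle between frame_hub's own z axis and vertical below 0.08 rad); the robot touches nothing.
It fails at once if the lantern frame is tipped by more than 0.5 rad (angle between frame_hub's own z axis and vertical above 0.5 rad).
It fails at once if a bystander (bottle, carton, spool) is moved by more than 30 mm (distance of any of glue_bottle, carton, spool from where it was at the start of the episode above 0.03 m).
It also fails if it takes over 72 s, if anything falls off the work surface, if the arm or the gripper's body presses on something with over 40 N, if the wrist force passes 120 N, or if a joint passes its speed limit or range.

## Robot

A 6-joint arm with a two-finger parallel gripper is mounted at the origin on the work surface. World frame = base frame: x ahead of the robot, y to its left, z up, the work surface at z = 0. Lengths are in m, angles in rad, forces in N, time in s.
With the tool pointing down it reaches from about 0.325 to 0.775 m from the base axis. Payload 5.5 kg.
Tool frame: the origin (TCP) lies at the very end of the fingers, on their centre line; the grasp point (between the pads) lies behind it (r.grip_point_offset is the z of the grasp point in the tool frame, in m); z points along the fingers, y is the line along which they close (so a half turn about z gives the same grasp; the last joint's range is limited). The gripper opens to 88 mm and grips with 3 to 60 N. Pads are 20 mm wide; open, the fingers measure 115 mm over their backs; the gripper's body (75 mm by 178 mm) begins 61 mm behind the grasp point.
Start: joints at [1.121, 0.091, 1.231, -0, 1.82, -0.057], TCP at [0.23, 0.554, 0.223] pointing down, gripper open.
Joint ranges: [-2.87, 2.87], [-0.86, 2.18], [0.17, 2.46], [-1.51, 4.65], [0.06, 2.69], [-2.65, 2.65]. Speed limits (rad/s): [2.57, 2.57, 3.01, 3.14, 3.14, 3.14].

## Interface

Orientations are given as a unit quaternion [w, x, y, z].
In Python, from rig import r gives the robot as it stands.
- The arm moves only by the tool move_arm, never from a script. Its argument "deltas" is one flat list of numbers, 5 for each row, row after row: the closure, from -1 (fully open) to 1 (shut), then the shift along the tool's x, y, z scaled (see below), then the turn about the tool's z scaled (see below). A call has 1 to 20 rows; each row is the pose to reach, as a shift and turn from the pose commanded when the call began, along the tool's axes at that moment; what a row does not reach only later rows make up. The controller multiplies each number of a shift by 15 cm and each number of a turn by 90 degrees. A row lasts 1/12 s, in which the tool goes at most 41.7 mm and 7.16 degrees, less where a joint would pass 70% of its speed; a pose out of reach is approached as far as the arm can. A call with a number of a shift or a turn outside -1 to 1 is refused whole. A call with a gripper value outside its range is refused whole. The fingers move at their own pace and stop on an object; "force" is the grip in N (left out, the last holds). Time passes only in rows, so rows that repeat a pose let the fingers close. It gives the time, the measured TCP pose, the force, the opening and the grip force at its end, in the units of the state.
- r.state(): the state, without advancing time (a new reading comes with each control period).
- r.get_image(name): name is "scene" or "top" or "wrist"; returns a dict with "color" (420x560x3 uint8, red, green, blue), "mtx" (3x3 intrinsics, pixels), "T" (4x4, takes a point from camera to world coordinates). Camera axes: x right, y up, looking along -z (the intrinsics and any distortion apply to the point x, -y, -z); pixel columns grow to the right and rows downward; lengths in m; the calibration is good to about 2 mm. A picture is of the moment at which its call begins. There is no depth.
- r.hand_in(): hands the job in; it is judged then, once.
The state is a dict: "time_s": time; "qpos": joint angles; "joint_vel": joint speeds; "effort": joint torques, N m; "tool_pos": TCP position; "tcp_rot": TCP orientation; "ft_force": force on the tool from outside, world axes, zero at the start; "wrist_torque": the same for the moment, N m; "finger_gap": finger opening in m; "grip_force": force on a finger pad.
Only numpy, scipy, OpenCV 4.12 (cv2) and the standard library are available. Lean on these libraries where they do the work, as an engineer would, in place of code of your own. Each camera call takes 0.05 s, during which the arm holds its last target. There are 200 camera calls.

## Working session

There is one attempt and no reset: what is moved stays moved. The work goes in short steps, Python scripts to look and compute and a tool call to move; the robot and the scene stay as the last step left them, time stands still between calls to the robot, and variables do not carry over. Pictures are saved under pics/ and viewed, at most 11 in all, crops included, and the job is handed in when it is done.

Besides the shell and the picture viewer there is one more tool, called after "Request:" in YAML: its name, and indented under it one key for each argument. move_arm: Moves the arm, as the interface text tells. Shifts and turns lie within -1 to 1; 1 stands for 15 cm of shift or 90 degrees of turn. Its arguments: {"type":"object","properties":{"deltas":{"type":"array","items":{"type":"number","minimum":-1,"maximum":1}},"force":{"type":"number"}},"required":["deltas"]}

```bash
mkdir -p pics
python3 - <<'E'
from rig import r
import cv2,pickle
d={n:r.get_image(n) for n in("scene","top")}
pickle.dump(d,open('im0.pkl','wb'))
for n in d: cv2.imwrite(f'pics/{n}0.png',cv2.cvtColor(d[n]["color"],cv2.COLOR_RGB2BGR)); print(n,d[n]["mtx"],d[n]["T"])
print(r.state(),r.grip_point_offset)
E
```

```text
scene [[516.19641804   0.         271.79035315]
 [  0.         516.19641804 203.60550973]
 [  0.           0.           1.        ]] [[ 0.85648338 -0.39630134  0.33072869  1.07309417]
 [ 0.51609167  0.6689581  -0.53492472 -0.89440999]
 [-0.00925225  0.62884045  0.77747932  1.27987828]
 [ 0.          0.          0.          1.        ]]
top [[408.61588964   0.         280.63261313]
 [  0.         408.61588964 210.19337941]
 [  0.           0.           1.        ]] [[ 0.02502226  0.99870897 -0.04420733  0.54279181]
 [-0.99960592  0.02555859  0.0116087  -0.05561932]
 [ 0.01272359  0.04389944  0.99895493  1.26075116]
 [ 0.          0.          0.          1.        ]]
{'time_s': 0.1, 'qpos': array([ 1.12130840e+00,  9.17936786e-02,  1.23172436e+00,  1.75274214e-07,
        1.81981710e+00, -5.67315496e-02]), 'joint_vel': array([-7.53280258e-04, -2.02924652e-03, -2.32704820e-03,  6.57316544e-05,
       -7.58700607e-04,  1.04776917e-04]), 'effort': array([ 2.13581086e-03, -4.47857201e+01, -4.07569778e+01,  7.00187730e-02,
        2.84135150e-02, -1.14975483e-04]), 'tool_pos': array([0.22954756, 0.55407174, 0.22163712]), 'tcp_rot': array([-2.18255297e-04,  1.95118324e-01,  9.80779323e-01, -8.43462580e-04]), 'ft_force': array([-0.12930686, -0.46749079,  0.70557912]), 'wrist_torque': array([-0.00424992, -0.00064215,  0.01710647]), 'grip_force': 0.0, 'finger_gap': 0.08760115683296685} -0.0187
```

View pics/top0.png

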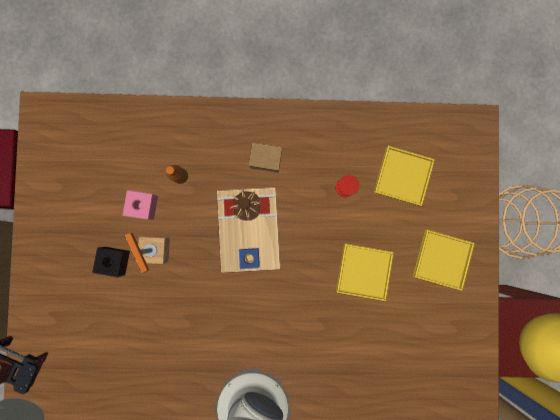

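View pics/scene0.png

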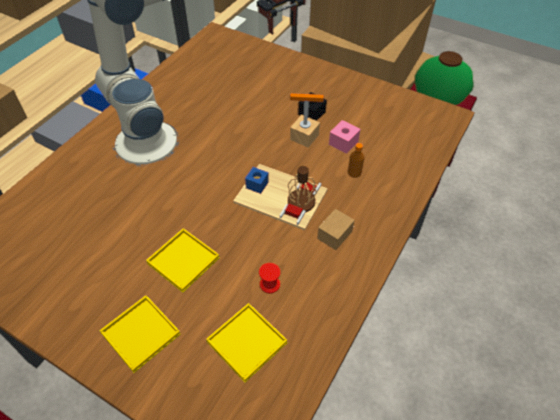

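The top view shows the key bar at about (136,252) on its stand at (152,250). The blue tower is at (249,259), the hub at (246,205) and the nearest tray at (365,272). The pink and black stands are look-alikes, and the bottle, carton and spool are well clear.

```bash
cat > h.py <<'E'
import numpy as np,cv2
from rig import r
def ray(im,px,z):
    """pixel(s) -> world points on plane z"""
    px=np.atleast_2d(np.float64(px)); K=im["mtx"];T=im["T"]
    d=np.c_[(px-K[:2,2])/K[0,0],np.ones(len(px))]*[1,-1,-1]@T[:3,:3].T
    return T[:3,3]+d*((z-T[2,3])/d[:,2])[:,None]
def proj(im,p):
    T=im["T"];c=(np.atleast_2d(p)-T[:3,3])@T[:3,:3]*[1,-1,-1]
    return (c[:,:2]/c[:,2:])*im["mtx"][0,0]+im["mtx"][:2,2]
def blobs(im,lo,hi,amin=40,roi=None):
    m=cv2.inRange(cv2.cvtColor(im["color"],cv2.COLOR_RGB2HSV),np.array(lo),np.array(hi))
    if roi: k=np.zeros_like(m);x0,y0,x1,y1=roi;k[y0:y1,x0:x1]=255;m&=k
    cs=cv2.findContours(m,cv2.RETR_EXTERNAL,cv2.CHAIN_APPROX_NONE)[0]
    return sorted([c[:,0] for c in cs if cv2.contourArea(c)>amin],key=lambda c:-cv2.contourArea(c))
def rect(im,c,z):
    w=ray(im,c,z)[:,:2]; (ctr,sz,a)=cv2.minAreaRect(np.float32(w*1000))
    return np.round(np.array(ctr)/1000,4),np.round(sz,1),round(a,1)
def tool():
    s=r.state();w,x,y,z=s["tcp_rot"]
    from scipy.spatial.transform import Rotation as R
    return s,R.from_quat([x,y,z,w]).as_matrix()
def go(p,yaw=None):
    """deltas to world p, tool-y axis along world angle yaw (deg, mod 180)"""
    s,M=tool(); d=M.T@(np.array(p)-s["tool_pos"])
    ya=np.degrees(np.arctan2(M[1,1],M[0,1])); t=0
    if yaw is not None: t=-((yaw-ya+90)%180-90)   # tool z down
    print("t",round(s["time_s"],2),"tcp",s["tool_pos"].round(4),"yaw_y",ya.round(2),"q6",s["qpos"][5].round(3),"delta",(d/.15).round(4),"turn",round(t/90,4),"F",s["ft_force"].round(1),"gap",round(s["finger_gap"],4))
E
python3 - <<'E'
from h import *;import pickle
d=pickle.load(open('im0.pkl','rb'));t=d["top"]
for n,lo,hi,z,roi in [("bar",(3,170,120),(18,255,255),.189,(110,220,160,280)),("tower",(105,120,40),(125,255,255),.062,None),
 ("tray",(22,180,120),(35,255,255),.022,(330,230,400,310)),("jig",(12,40,150),(28,140,255),.012,(205,175,290,280)),("stand",(12,40,150),(28,150,255),.06,(130,230,175,270))]:
    for c in blobs(t,lo,hi,roi=roi)[:2]: print(n,rect(t,c,z),len(c))
print("hub",ray(t,(246,205),.162))
go((.45,.27,.3))
for n,p in [("bottle",(176,175)),("carton",(265,157)),("spool",(347,186))]: print(n,ray(t,p,.06))
E
```

```text
bar (array([0.4708, 0.3073]), array([109.8,  17.7]), 26.6) 84
tower (array([0.4538, 0.0199]), array([52.1, 52. ]), 6.4) 68
tray (array([ 0.4182, -0.3289]), array([150.5, 148.8]), 81.5) 563
jig (array([0.5377, 0.0275]), array([251.1, 181.7]), 4.7) 402
jig (array([0.6436, 0.0875]), array([30.7, 76.5]), 1.5) 72
stand (array([0.4701, 0.3072]), array([75.6, 73.2]), 1.4) 123
hub [[0.6030128  0.02511384 0.162     ]]
t 0.1 tcp [0.2295 0.5541 0.2216] yaw_y 67.5 q6 -0.057 delta [-2.0826 -1.188  -0.5206] turn 0.0 F [-0.1 -0.5  0.7] gap 0.0876
bottle [[0.69169877 0.2409     0.06      ]]
carton [[ 0.75214896 -0.01941663  0.06      ]]
spool [[ 0.67249697 -0.26387989  0.06      ]]
```

Request:
move_arm:
  deltas: [-1, -1, -0.9, -0.15, 0.73, -1, -1, -0.9, -0.15, 0.73, -1, -1, -0.9, -0.15, 0.73, -1, -1, -0.9, -0.15, 0.73, -1, -1, -0.9, -0.15, 0.73, -1, -1, -0.9, -0.15, 0.73, -1, -1, -0.9, -0.15, 0.73, -1, -1, -0.9, -0.15, 0.73, -1, -1, -0.9, -0.15, 0.73, -1, -1, -0.9, -0.15, 0.73]
  force: 30

```text
time_s: 0.93
tool_pos: [0.3166, 0.3719, 0.2447]
tcp_rot: [-0.0, 0.698, 0.716, -0.0]
ft_force: [0.1, 0.8, 0.0]
finger_gap: 0.0875
grip_force: 0.0
```

```bash
python3 -c "
from h import *
go((.4705,.3072,.25),-63.4)"
```

```text
t 0.93 tcp [0.3166 0.3719 0.2447] yaw_y 1.49 q6 0.77 delta [-0.458   1.0146 -0.0357] turn 0.721 F [0.1 0.8 0. ] gap 0.0875
```

Request:
move_arm:
  deltas: [-1, -0.458, 1, -0.036, 0.721, -1, -0.458, 1, -0.036, 0.721, -1, -0.458, 1, -0.036, 0.721, -1, -0.458, 1, -0.036, 0.721, -1, -0.458, 1, -0.036, 0.721, -1, -0.458, 1, -0.036, 0.721, -1, -0.458, 1, -0.036, 0.721, -1, -0.458, 1, -0.036, 0.721, -1, -0.458, 1, -0.036, 0.721, -1, -0.458, 1, -0.036, 0.721, -1, -0.458, 1, -0.036, 0.721]

```text
time_s: 1.85
tool_pos: [0.4686, 0.3083, 0.2502]
tcp_rot: [0.0, 0.972, 0.235, -0.0]
ft_force: [0.6, -0.5, 0.4]
finger_gap: 0.0876
grip_force: 0.0
```

Run:
```python
from h import *
im=r.get_image("wrist"); cv2.imwrite('pics/w1.png',im["color"][:,:,::-1]); print(im["T"].round(3),im["mtx"])
for c in blobs(im,(3,170,100),(18,255,255),200)[:2]: print(rect(im,c,.189),c.min(0),c.max(0))
go((.4705,.3072,.1613),-63.4)
```

```text
[[ 0.459  0.854  0.245  0.537]
 [-0.889  0.441  0.127  0.342]
 [ 0.001 -0.276  0.961  0.412]
 [ 0.     0.     0.     1.   ]] [[306.03656311   0.         277.68054281]
 [  0.         306.03656311 210.11138019]
 [  0.           0.           1.        ]]
(array([0.4726, 0.3065]), array([108.5,  17.1]), 26.5) [269 150] [293 285]
(array([0.6473, 0.2703]), array([18.1, 45. ]), 27.3) [422   0] [494  32]
t 1.9 tcp [0.4685 0.3083 0.2502] yaw_y -62.79 q6 1.617 delta [0.0087 0.0123 0.593 ] turn 0.0068 F [-0.3 -0.1 -0.5] gap 0.0881
```

View pics/w1.png

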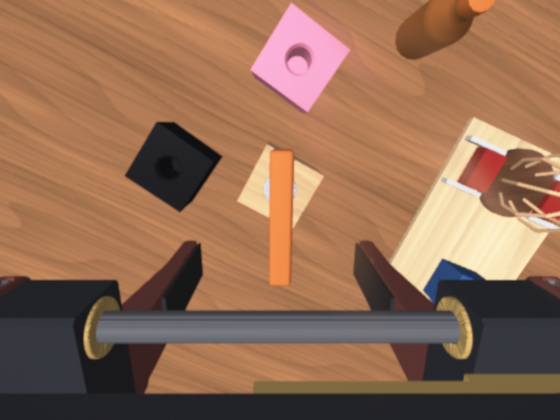

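The bar is seen at column 281, rows 150–285, centred between the fingers. Next: descend and grip.

Request:
move_arm:
  deltas: [-1, 0.014, 0.015, 0.3, 0.007, -1, 0.014, 0.015, 0.59, 0.007, -1, 0.014, 0.015, 0.59, 0.007, -1, 0.014, 0.015, 0.59, 0.007, -1, 0.014, 0.015, 0.59, 0.007, 1, 0.014, 0.015, 0.59, 0.007, 1, 0.014, 0.015, 0.59, 0.007, 1, 0.014, 0.015, 0.59, 0.007, 1, 0.014, 0.015, 0.59, 0.007, 1, 0.014, 0.015, 0.59, 0.007, 1, 0.014, 0.015, 0.59, 0.007, 1, 0.014, 0.015, 0.59, 0.007, 1, 0.014, 0.015, 0.59, 0.007]
  force: 40

```text
time_s: 2.98
tool_pos: [0.4715, 0.3071, 0.162]
tcp_rot: [0.0, 0.974, 0.227, -0.0]
ft_force: [-0.3, -0.1, 0.4]
finger_gap: 0.0382
grip_force: 0.0
```

Run:
```python
from h import *
im=r.get_image("wrist")
for c in blobs(im,(3,170,100),(18,255,255),200)[:2]: print(rect(im,c,.189),c.min(0),c.max(0))
go((.4705,.3072,.1613),-63.4); print(r.state()["grip_force"])
```

```text
(array([0.4906, 0.3156]), array([70.8, 16.7]), 26.7) [260 169] [295 309]
(array([0.4324, 0.2865]), array([17.3, 16.4]), 27.2) [262 344] [293 371]
t 3.03 tcp [0.4715 0.3071 0.162 ] yaw_y -63.72 q6 1.629 delta [-0.0058 -0.0033  0.0044] turn -0.0036 F [ 1.2 -0.6  0.2] gap 0.0337
0.0
```

Request:
move_arm:
  deltas: [1, 0, 0, 0, 0, 1, 0, 0, 0, 0, 1, 0, 0, 0, 0, 1, 0, 0, 0, 0, 1, 0, 0, 0, 0, 1, 0, 0, 0, 0, 1, 0, 0, -0.2, 0, 1, 0, 0, -0.4, 0, 1, 0, 0, -0.6, 0, 1, 0, 0, -0.73, 0, 1, 0, 0, -0.73, 0, 1, 0, 0, -0.73, 0]
  force: 40

```text
time_s: 4.03
tool_pos: [0.4719, 0.3073, 0.2717]
tcp_rot: [-0.0, 0.974, 0.227, 0.001]
ft_force: [0.2, 1.3, -3.5]
finger_gap: 0.0178
grip_force: 40.0
```

Request:
move_arm:
  deltas: [1, -0.2, 0.2, 0, -0.04, 1, -0.4, 0.4, 0, -0.08, 1, -0.5, 0.6, 0, -0.1, 1, -0.5, 0.8, 0, -0.1, 1, -0.5, 0.8, 0, -0.1, 1, -0.5, 0.8, 0, -0.1, 1, -0.5, 0.8, 0, -0.1]

```text
time_s: 4.62
tool_pos: [0.4569, 0.1665, 0.2693]
tcp_rot: [-0.0, 0.953, 0.303, -0.002]
ft_force: [-0.8, 0.4, -3.2]
finger_gap: 0.0178
grip_force: 40.0
```

Run:
```python
from h import *
go((.454,.02,.272),-80); print(r.state()["grip_force"])
im=r.get_image("wrist"); cv2.imwrite('pics/w2.png',im["color"][:,:,::-1]); import pickle;pickle.dump(im,open('w2.pkl','wb'))
for c in blobs(im,(100,100,30),(125,255,255),300)[:3]: print(rect(im,c,.062),c.min(0),c.max(0))
```

```text
t 4.62 tcp [0.4569 0.1665 0.2693] yaw_y -54.75 q6 1.235 delta [-0.5798  0.7866 -0.0176] turn 0.2805 F [-0.8  0.4 -3.2] gap 0.0178
39.99928414821625
(array([0.4563, 0.017 ]), array([58. , 47.3]), 4.9) [348 228] [395 276]
```

View pics/w2.png

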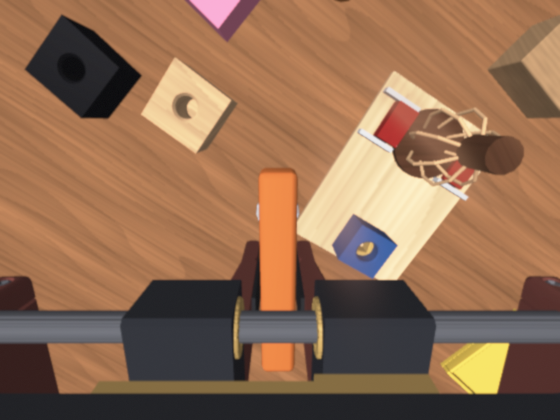

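Run:
```python
from h import *;import pickle
im=pickle.load(open('w2.pkl','rb'))
# rectified patches at z=.04 (socket) : world 80mm around tower, 7px/mm ; left x-right? columns=-y, rows=-x (as top view)
def patch(z,c=(.4545,.0185),half=.035,S=560):
    g=np.linspace(-half,half,S); X,Y=np.meshgrid(c[0]-g,c[1]-g,indexing='ij')
    uv=proj(im,np.c_[X.ravel(),Y.ravel(),np.full(X.size,z)]).reshape(S,S,2).astype(np.float32)
    return cv2.remap(im["color"],uv[...,0],uv[...,1],cv2.INTER_CUBIC)
p=cv2.convertScaleAbs(patch(.040),alpha=1.3)
cv2.imwrite('pics/p2.png',p[:,:,::-1])
```

```text
(no output)
```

View pics/p2.png

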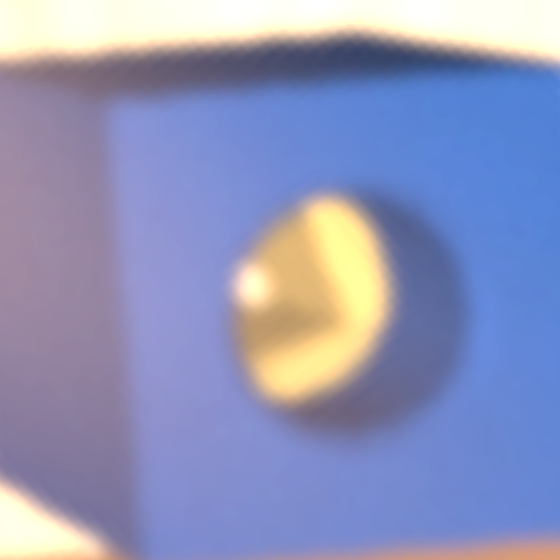

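The crop shows the socket's inner corner at about (340,325), with its sides at roughly 14–17°. I'll look again from straight above.

Request:
move_arm:
  deltas: [1, -0.2, 0.12, 0, 0.05, 1, -0.45, 0.27, 0, 0.1, 1, -0.7, 0.44, 0.1, 0.15, 1, -0.9, 0.57, 0.2, 0.214, 1, -1, 0.63, 0.35, 0.214, 1, -1, 0.63, 0.46, 0.214, 1, -1, 0.63, 0.46, 0.214, 1, -1, 0.63, 0.46, 0.214, 1, -1, 0.63, 0.46, 0.214]

```text
time_s: 5.42
tool_pos: [0.39, 0.0036, 0.2035]
tcp_rot: [-0.0, 0.99, 0.14, 0.0]
ft_force: [0.9, 0.8, -2.0]
finger_gap: 0.0176
grip_force: 40.0
```

Run:
```python
from h import *
go((.4545,.0185,.27),-74); 
im=r.get_image("wrist"); import pickle;pickle.dump(im,open('w3.pkl','wb'))
for c in blobs(im,(100,100,30),(125,255,255),300)[:3]: print(rect(im,c,.062),c.min(0),c.max(0))
def patch(z,c=(.4545,.0185),half=.035,S=560):
    g=np.linspace(-half,half,S); X,Y=np.meshgrid(c[0]-g,c[1]-g,indexing='ij')
    uv=proj(im,np.c_[X.ravel(),Y.ravel(),np.full(X.size,z)]).reshape(S,S,2).astype(np.float32)
    return cv2.remap(im["color"],uv[...,0],uv[...,1],cv2.INTER_CUBIC)
cv2.imwrite('pics/p3.png',cv2.convertScaleAbs(patch(.04),alpha=1.3)[:,:,::-1])
```

```text
t 5.42 tcp [0.39   0.0036 0.2035] yaw_y -73.87 q6 1.211 delta [ 0.4413  0.0239 -0.4432] turn 0.0014 F [ 0.9  0.8 -2. ] gap 0.0176
(array([0.4534, 0.0197]), array([53.7, 53.5]), 4.8) [247 100] [304 166]
```

View pics/p3.png

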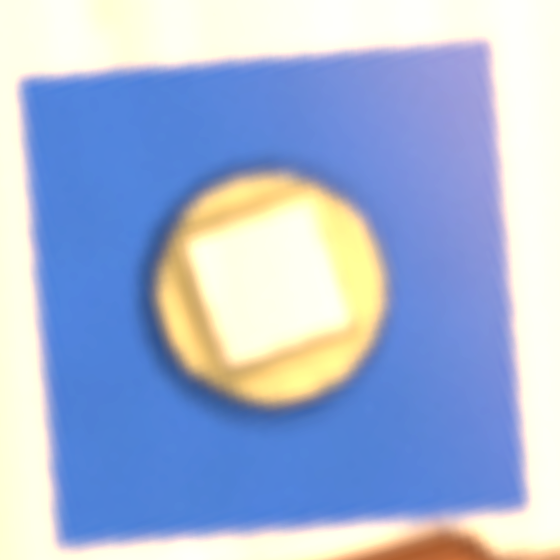

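The socket shows as a square with corners near (185,235), (315,198), (352,328) and (228,368). That gives a yaw of 16.9° and a centre at about (0.4534, 0.0197).

Run:
```python
from h import *;import pickle
im=pickle.load(open('w3.pkl','rb')); s,M=tool(); z=s["tool_pos"][2]+.0277
cs=blobs(im,(3,170,100),(18,255,255),60)
w=np.vstack([ray(im,c,z) for c in cs[:3] if abs(c[:,0].mean()-280)<30])
l=(w-s["tool_pos"])@M
print("bar in tool x",l[:,0].min(),l[:,0].max(),"y",np.percentile(l[:,1],[2,98]),[ (len(c),c.min(0),c.max(0)) for c in cs[:3]])
t=r.get_image("top")
for c in blobs(t,(3,170,120),(18,255,255),20)[:4]: print(rect(t,c,z))
for zt in(.25,): go((.4534,.0197,zt),-73.1)
```

```text
bar in tool x -0.05046733092731703 0.05681925396901937 y [-0.00787059  0.00935103] [(341, array([258, 168], dtype=int32), array([296, 309], dtype=int32)), (105, array([262, 344], dtype=int32), array([293, 369], dtype=int32))]
(array([0.4273, 0.0143]), array([31.4, 16.3]), 15.7)
(array([ 0.6004, -0.0266]), array([35.4, 22.7]), 1.6)
(array([0.6802, 0.2153]), array([25.3, 17.6]), 2.1)
t 5.52 tcp [0.3903 0.0035 0.204 ] yaw_y -73.87 q6 1.211 delta [ 0.4349  0.013  -0.3062] turn -0.0086 F [ 0.6 -0.4 -3.1] gap 0.0178
```

Request:
move_arm:
  deltas: [1, 0, 0, -0.15, -0.009, 1, 0, 0, -0.31, -0.009, 1, 0.15, 0.013, -0.31, -0.009, 1, 0.3, 0.013, -0.31, -0.009, 1, 0.422, 0.013, -0.31, -0.009, 1, 0.422, 0.013, -0.31, -0.009, 1, 0.422, 0.013, -0.31, -0.009, 1, 0.422, 0.013, -0.15, -0.009, 1, 0.422, 0.013, 0, -0.009, 1, 0.422, 0.013, 0, -0.009, 1, 0.422, 0.013, 0.04, -0.009, 1, 0.422, 0.013, 0.08, -0.009, 1, 0.422, 0.013, 0.11, -0.009, 1, 0.422, 0.013, 0.11, -0.009]

```text
time_s: 6.68
tool_pos: [0.4508, 0.0181, 0.186]
tcp_rot: [0.0, 0.989, 0.146, 0.0]
ft_force: [0.4, 0.4, -3.2]
finger_gap: 0.0179
grip_force: 40.0
```

Run:
```python
from h import *
go((.4515,.0191,.1633),-73.1); print(r.state()["wrist_torque"])
```

```text
t 6.68 tcp [0.4508 0.0181 0.186 ] yaw_y -73.18 q6 1.242 delta [ 0.0062 -0.0049  0.1516] turn -0.0009 F [ 0.4  0.4 -3.2] gap 0.0179
[0.02017502 0.17623266 0.02243526]
```

Request:
move_arm:
  deltas: [1, 0.005, -0.005, 0.015, 0, 1, 0.005, -0.005, 0.03, 0, 1, 0.005, -0.005, 0.045, 0, 1, 0.005, -0.005, 0.06, 0, 1, 0.005, -0.005, 0.075, 0, 1, 0.005, -0.005, 0.09, 0, 1, 0.005, -0.005, 0.1, 0, 1, 0.005, -0.005, 0.1, 0]

```text
time_s: 7.35
tool_pos: [0.4512, 0.0191, 0.1701]
tcp_rot: [-0.0, 0.989, 0.146, -0.001]
ft_force: [0.0, 0.1, -3.6]
finger_gap: 0.018
grip_force: 40.0
```

Run:
```python
from h import *
go((.4515,.0191,.1633),-73.1); print(r.state()["wrist_torque"])
```

```text
t 7.35 tcp [0.4512 0.0191 0.1701] yaw_y -73.18 q6 1.244 delta [0.0021 0.0006 0.0452] turn -0.0009 F [ 0.   0.1 -3.6] gap 0.018
[0.0435004  0.15213061 0.02252769]
```

Request:
move_arm:
  deltas: [1, 0, 0, 0.02, 0, 1, 0, 0, 0.04, 0, 1, 0, 0, 0.042, 0, 1, 0, 0.001, 0.042, -0.07, 1, 0.001, 0.003, 0.042, -0.14, 1, 0.001, 0.004, 0.042, -0.21, 1, 0.001, 0.005, 0.042, -0.28, 1, 0.002, 0.006, 0.042, -0.33, 1, 0.002, 0.006, 0.042, -0.33]

```text
time_s: 8.1
tool_pos: [0.4517, 0.0185, 0.1645]
tcp_rot: [-0.0, 0.918, 0.396, -0.0]
ft_force: [-0.3, 1.2, -2.9]
finger_gap: 0.0178
grip_force: 40.0
```

Run:
```python
from h import *
go((.4515,.0191,.1633)); print(r.state()["wrist_torque"])
```

```text
t 8.1 tcp [0.4517 0.0185 0.1645] yaw_y -43.32 q6 0.721 delta [ 0.0017 -0.0038  0.0077] turn 0.0 F [-0.3  1.2 -2.9] gap 0.0178
[ 0.27970763  0.31349101 -0.11497196]
```

Request:
move_arm:
  deltas: [1, 0.001, 0.002, 0, -0.07, 1, 0.001, 0.003, 0, -0.14, 1, 0.002, 0.005, 0, -0.21, 1, 0.002, 0.006, 0, -0.28, 1, 0.003, 0.007, 0, -0.35, 1, 0.003, 0.008, 0, -0.42, 1, 0.004, 0.009, 0, -0.489, 1, 0.004, 0.009, 0, -0.489, 1, 0.004, 0.009, 0, -0.489]

```text
time_s: 8.85
tool_pos: [0.4531, 0.018, 0.1645]
tcp_rot: [-0.0, 0.705, 0.709, -0.0]
ft_force: [-1.1, 1.1, -2.8]
finger_gap: 0.0176
grip_force: 40.0
```

Run:
```python
from h import *
go((.4515,.0191,.1633)); print(r.state()["wrist_torque"])
```

```text
t 8.85 tcp [0.4531 0.018  0.1645] yaw_y 0.26 q6 -0.04 delta [ 0.0073 -0.0109  0.0077] turn 0.0 F [-1.1  1.1 -2.8] gap 0.0176
[0.32000554 0.36876392 0.0091819 ]
```

Request:
move_arm:
  deltas: [-1, 0, 0, 0, 0, -1, 0, 0, 0, 0, -1, 0, 0, 0, 0, -1, 0, 0, 0, 0, -1, 0, 0, 0, 0, -1, 0, 0, 0, 0, -1, 0, 0, 0, 0, -1, 0, 0, 0, 0, -1, 0, 0, 0, 0, -1, 0, 0, 0, 0]

```text
time_s: 9.68
tool_pos: [0.4533, 0.0178, 0.1647]
tcp_rot: [-0.0, 0.704, 0.71, -0.0]
ft_force: [-0.4, 0.8, 0.3]
finger_gap: 0.081
grip_force: 0.0
```

Run:
```python
from h import *
im=r.get_image("wrist"); cv2.imwrite('pics/w4.png',im["color"][:,:,::-1])
s,M=tool(); go((.4515,.0191,.1633)); 
cs=blobs(im,(3,170,100),(18,255,255),60)
w=np.vstack([ray(im,c,.191) for c in cs[:3] if abs(c[:,0].mean()-280)<40]); l=(w-s["tool_pos"])@M
print("x",l[:,0].min(),l[:,0].max(),"y",np.percentile(l[:,1],[2,98]),[rect(im,c,.191) for c in cs[:3]])
```

```text
t 9.73 tcp [0.4533 0.0178 0.1647] yaw_y 0.53 q6 -0.045 delta [ 0.0086 -0.0122  0.0094] turn 0.0 F [-0.3  0.9  0.3] gap 0.0847
x -0.05094085078650062 0.0578829528858609 y [-0.01023259  0.01073835] [(array([0.4545, 0.0384]), array([74.8, 17.1]), 87.7), (array([ 0.452 , -0.0264]), array([17.1, 13.5]), 0.6)]
```

View pics/w4.png

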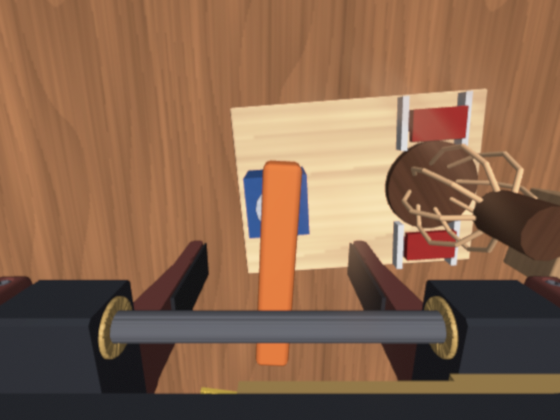

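The key stands upright in the screw by itself, with the bar at columns 260–300. Next: regrip and turn on.

Request:
move_arm:
  deltas: [1, 0, 0, 0, 0, 1, 0, 0, 0, 0, 1, 0, 0, 0, 0, 1, 0, 0, 0, 0, 1, 0, 0, 0, 0, 1, 0, 0, 0, 0, 1, 0, 0, 0, 0, 1, 0, 0, 0, 0, 1, 0, 0, 0, 0, 1, 0, 0, 0, 0, 1, 0, 0, 0, 0, 1, 0, 0, 0, 0, 1, 0, 0, 0, 0]
  force: 40

```text
time_s: 10.82
tool_pos: [0.4532, 0.0179, 0.1647]
tcp_rot: [-0.0, 0.704, 0.71, -0.0]
ft_force: [-0.9, -0.3, 0.2]
finger_gap: 0.0177
grip_force: 39.7
```

Request:
move_arm:
  deltas: [1, 0, 0.001, 0, -0.07, 1, 0.001, 0.003, 0, -0.14, 1, 0.001, 0.004, 0, -0.21, 1, 0.002, 0.006, 0, -0.28, 1, 0.002, 0.007, 0, -0.35, 1, 0.003, 0.008, 0, -0.42, 1, 0.004, 0.009, 0, -0.49, 1, 0.005, 0.01, 0, -0.56, 1, 0.006, 0.012, 0, -0.63, 1, 0.008, 0.012, 0, -0.7, 1, 0.009, 0.013, 0, -0.77, 1, 0.01, 0.013, 0, -0.82, 1, 0.01, 0.013, 0, -0.82, 1, 0.01, 0.013, 0, -0.82]

```text
time_s: 11.98
tool_pos: [0.4552, 0.0197, 0.1647]
tcp_rot: [-0.0, 0.137, 0.991, 0.0]
ft_force: [-0.8, 2.0, 0.7]
finger_gap: 0.0178
grip_force: 39.7
```

Run:
```python
from h import *
go((.4515,.0191,.1633)); print(r.state()["wrist_torque"],r.state()["grip_force"])
```

```text
t 11.98 tcp [0.4552 0.0197 0.1647] yaw_y 74.21 q6 -1.327 delta [ 0.0226 -0.0104  0.0093] turn 0.0 F [-0.8  2.   0.7] gap 0.0178
[0.45559601 0.15583751 0.01071989] 39.67929303646088
```

Request:
move_arm:
  deltas: [1, 0, 0, 0, -0.02, 1, 0, 0, 0, -0.035, 1, 0, 0, 0, -0.035, 1, 0, 0, 0, -0.035, 1, 0, 0, 0, -0.02, 1, 0, 0, 0, -0.02]

```text
time_s: 12.48
tool_pos: [0.4553, 0.0195, 0.1647]
tcp_rot: [-0.0, 0.122, 0.993, 0.0]
ft_force: [-1.1, 3.2, 0.6]
finger_gap: 0.0176
grip_force: 39.7
```

Run:
```python
from h import *
go((.4515,.0191,.1633)); print(r.state()["wrist_torque"],r.state()["grip_force"])
```

```text
t 12.48 tcp [0.4553 0.0195 0.1647] yaw_y 76.0 q6 -1.358 delta [ 0.0236 -0.009   0.0094] turn 0.0 F [-1.1  3.2  0.6] gap 0.0176
[0.72048886 0.28807117 0.02593962] 39.680086970329285
```

Request:
move_arm:
  deltas: [1, 0, 0, -0.05, 0, 1, 0, 0, -0.1, 0, 1, 0, 0, -0.17, 0, 1, 0, 0, -0.3, 0, 1, 0, 0, -0.45, 0, 1, 0, 0, -0.6, 0, 1, 0, 0, -0.73, 0, 1, 0, 0, -0.73, 0, 1, 0, 0, -0.73, 0]

```text
time_s: 13.23
tool_pos: [0.4559, 0.0189, 0.2759]
tcp_rot: [0.002, 0.121, 0.993, -0.0]
ft_force: [-0.2, 0.3, -4.2]
finger_gap: 0.0181
grip_force: 39.7
```

Run:
```python
from h import *
import pickle
go((.4716,.3071,.275),-63.5); print(r.state()["wrist_torque"])
im=r.get_image("wrist"); t=r.get_image("top"); s,M=tool()
cv2.imwrite('pics/t5.png',cv2.resize(t["color"][150:300,180:300,::-1],None,fx=4,fy=4,interpolation=cv2.INTER_CUBIC))
z=s["tool_pos"][2]+.0277
cs=blobs(im,(3,170,100),(18,255,255),60)
w=np.vstack([ray(im,c,z) for c in cs[:3] if abs(c[:,0].mean()-280)<40]); l=(w-s["tool_pos"])@M
print("x",l[:,0].min(),l[:,0].max(),"y",np.percentile(l[:,1],[2,98]))
```

```text
t 13.23 tcp [0.4559 0.0189 0.2759] yaw_y 76.1 q6 -1.361 delta [0.3602 1.8901 0.0044] turn -0.4489 F [-0.2  0.3 -4.2] gap 0.0181
[ 0.0013353  -0.02901316 -0.00096005]
x -0.05344859815124762 0.05649979068907522 y [-0.00915394  0.00875397]
```

View pics/t5.png

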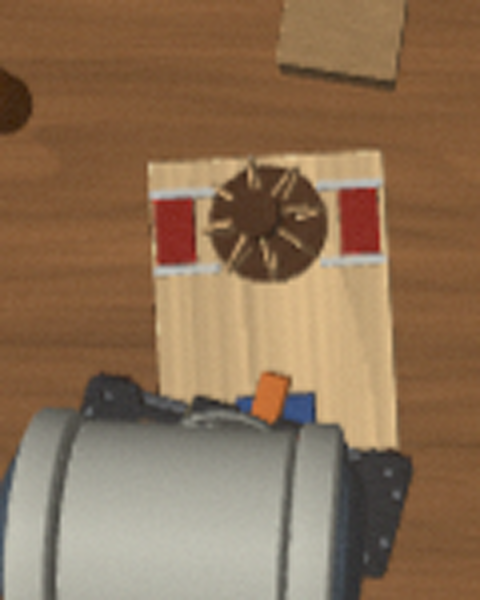

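The jaws are open: both red blocks sit well away from the disc. Now I'll carry the key to the stand and measure the hole from above.

Request:
move_arm:
  deltas: [1, -0.03, 0.2, 0, 0, 1, -0.05, 0.45, 0, 0, 1, -0.07, 0.7, 0, 0, 1, -0.08, 0.95, 0, 0, 1, -0.08, 0.95, 0, 0]

```text
time_s: 13.75
tool_pos: [0.5012, 0.16, 0.2706]
tcp_rot: [-0.003, 0.118, 0.993, 0.0]
ft_force: [-0.1, -1.4, -2.9]
finger_gap: 0.0178
grip_force: 40.0
```

Request:
move_arm:
  deltas: [1, -0.03, 0.2, 0, 0, 1, -0.05, 0.45, 0.05, 0, 1, -0.07, 0.7, 0.1, 0, 1, -0.08, 0.9, 0.2, 0, 1, -0.08, 0.95, 0.27, 0, 1, -0.08, 0.95, 0.27, 0, 1, -0.08, 0.95, 0.27, 0, 1, -0.08, 0.95, 0.27, 0]

```text
time_s: 14.42
tool_pos: [0.5468, 0.2889, 0.2341]
tcp_rot: [0.0, 0.121, 0.993, -0.0]
ft_force: [-0.2, -0.1, -2.5]
finger_gap: 0.0179
grip_force: 40.0
```

Run:
```python
from h import *
import pickle
go((.4716,.3071,.235))
im=r.get_image("wrist");pickle.dump(im,open('w6.pkl','wb'));s,M=tool()
z=s["tool_pos"][2]+.0277
cs=blobs(im,(3,170,100),(18,255,255),60)
w=np.vstack([ray(im,c,z) for c in cs[:4] if abs(c[:,0].mean()-280)<40]); l=(w-s["tool_pos"])@M
print("x",l[:,0].min(),l[:,0].max(),"y",np.percentile(l[:,1],[2,98]))
S=560;half=.045;c=(.4716,.3071)
g=np.linspace(-half,half,S); X,Y=np.meshgrid(c[0]-g,c[1]-g,indexing='ij')
uv=proj(im,np.c_[X.ravel(),Y.ravel(),np.full(X.size,.06)]).reshape(S,S,2).astype(np.float32)
cv2.imwrite('pics/p6.png',cv2.remap(im["color"],uv[...,0],uv[...,1],cv2.INTER_CUBIC)[:,:,::-1])
```

```text
t 14.42 tcp [0.5468 0.2889 0.2341] yaw_y 76.07 q6 -0.896 delta [ 0.5158 -0.003  -0.0062] turn 0.0 F [-0.2 -0.1 -2.5] gap 0.0179
x -0.0490408233065125 0.05784921514261417 y [-0.00988285  0.00847291]
```

View pics/p6.png

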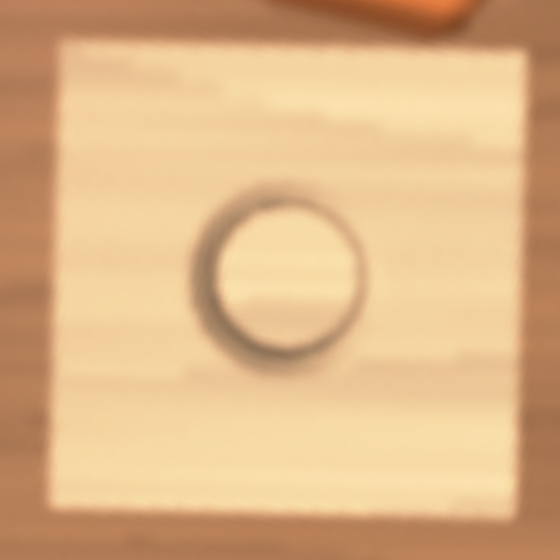

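The stand's top is centred at about (286,279) in the patch, which puts the hole near (0.4718, 0.3065).

Request:
move_arm:
  deltas: [1, 0.2, -0.003, 0, 0, 1, 0.4, -0.006, 0, 0, 1, 0.5, -0.006, 0, 0, 1, 0.5, -0.006, 0.05, 0, 1, 0.5, -0.006, 0.1, 0, 1, 0.5, -0.006, 0.13, 0, 1, 0.5, -0.006, 0.15, 0, 1, 0.5, -0.006, 0.17, 0, 1, 0.5, -0.006, 0.19, 0, 1, 0.5, -0.006, 0.21, 0, 1, 0.5, -0.006, 0.21, 0]

```text
time_s: 15.38
tool_pos: [0.4738, 0.3071, 0.2014]
tcp_rot: [-0.001, 0.121, 0.993, -0.0]
ft_force: [0.0, -0.0, -3.3]
finger_gap: 0.0174
grip_force: 40.0
```

Run:
```python
from h import *
go((.4737,.306,.1635)); print(r.state()["wrist_torque"])
```

```text
t 15.38 tcp [0.4738 0.3071 0.2014] yaw_y 76.12 q6 -0.814 delta [-0.0013 -0.0073  0.2529] turn 0.0 F [ 0.  -0.  -3.3] gap 0.0174
[-0.12361121  0.12602063  0.01046379]
```

Request:
move_arm:
  deltas: [1, 0, -0.003, 0.03, 0, 1, 0, -0.003, 0.06, 0, 1, 0, -0.003, 0.09, 0, 1, 0, -0.003, 0.12, 0, 1, 0, -0.003, 0.15, 0, 1, 0, -0.003, 0.18, 0, 1, 0, -0.003, 0.21, 0, 1, 0, -0.003, 0.24, 0, 1, 0, -0.003, 0.25, 0, 1, 0, -0.003, 0.25, 0]

```text
time_s: 16.22
tool_pos: [0.4736, 0.3069, 0.1639]
tcp_rot: [-0.0, 0.121, 0.993, -0.0]
ft_force: [-0.3, -0.7, -3.5]
finger_gap: 0.0175
grip_force: 40.0
```

Run:
```python
from h import *
go((.4737,.306,.1627)); print(r.state()["wrist_torque"])
```

```text
t 16.22 tcp [0.4736 0.3069 0.1639] yaw_y 76.13 q6 -0.814 delta [-0.002  -0.0054  0.0082] turn 0.0 F [-0.3 -0.7 -3.5] gap 0.0175
[-0.15332898  0.17834122 -0.01590389]
```

Request:
move_arm:
  deltas: [1, 0, 0, 0.006, 0, 1, 0, 0, 0.008, 0, -1, 0, 0, 0.008, 0, -1, 0, 0, 0.008, 0, -1, 0, 0, 0.008, 0, -1, 0, 0, 0.008, 0, -1, 0, 0, 0.008, 0, -1, 0, 0, 0.008, 0, -1, 0, 0, 0.008, 0, -1, 0, 0, 0.008, 0, -1, 0, 0, 0.008, 0, -1, 0, 0, 0, 0, -1, 0, 0, -0.1, 0, -1, 0, 0, -0.3, 0, -1, 0, 0, -0.5, 0, -1, 0, 0, -0.6, 0, -1, 0, 0, -0.6, 0]

```text
time_s: 17.63
tool_pos: [0.4748, 0.3076, 0.2599]
tcp_rot: [0.003, 0.121, 0.993, 0.002]
ft_force: [0.1, 0.4, 1.1]
finger_gap: 0.0873
grip_force: 0.0
```

Run:
```python
from h import *
im=r.get_image("wrist")
for c in blobs(im,(3,170,100),(18,255,255),300)[:2]: print(rect(im,c,.189),c.min(0),c.max(0))
go((.603,.025,.275),95)
```

```text
(array([0.4722, 0.3065]), array([ 16.4, 107.9]), 76.7) [265 147] [286 277]
(array([0.6088, 0.2669]), array([28.5, 39.4]), 76.0) [254 345] [285 380]
t 17.68 tcp [0.4744 0.3074 0.257 ] yaw_y 76.14 q6 -0.814 delta [-1.2836 -1.6218 -0.1208] turn -0.2096 F [ 0.4  1.1 -0.2] gap 0.0875
```

Request:
move_arm:
  deltas: [-1, -0.2, -0.22, 0, 0, -1, -0.35, -0.42, 0, 0, -1, -0.5, -0.6, 0, 0, -1, -0.65, -0.78, 0, 0, -1, -0.65, -0.78, 0, 0]

```text
time_s: 18.1
tool_pos: [0.5418, 0.1647, 0.2517]
tcp_rot: [-0.001, 0.124, 0.992, -0.002]
ft_force: [1.1, 0.3, -0.0]
finger_gap: 0.088
grip_force: 0.0
```

Request:
move_arm:
  deltas: [-1, -0.2, -0.22, 0, 0, -1, -0.35, -0.42, 0, 0, -1, -0.5, -0.6, 0, 0, -1, -0.65, -0.78, 0, 0, -1, -0.65, -0.78, 0, 0, -1, -0.65, -0.78, 0, 0, -1, -0.65, -0.78, 0, 0]

```text
time_s: 18.68
tool_pos: [0.6065, 0.0338, 0.2531]
tcp_rot: [-0.001, 0.121, 0.993, 0.0]
ft_force: [0.1, -0.3, -0.9]
finger_gap: 0.0879
grip_force: 0.0
```

Run:
```python
from h import *
import pickle
go((.608,.0327,.1253))
im=r.get_image("wrist");pickle.dump(im,open('w7.pkl','wb'))
print(proj(im,[(.608,.0327,.162),(.608,.0327,.012)]))
cv2.imwrite('pics/w7.png',im["color"][:,:,::-1])
```

```text
t 18.68 tcp [0.6065 0.0338 0.2531] yaw_y 76.14 q6 -1.329 delta [-0.014  -0.0049  0.8523] turn 0.0 F [ 0.1 -0.3 -0.9] gap 0.0879
[[277.28932122 214.35910928]
 [277.54973381 182.30133793]]
```

View pics/w7.png

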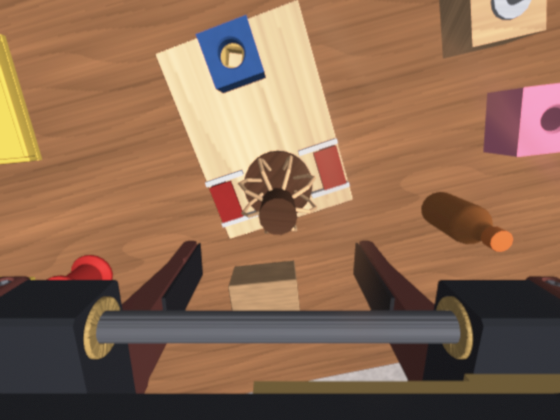

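The hub's top is at (278,213), exactly where predicted. The key stands in its stand at the top right and the jaws are open. Next: descend and grip the hub.

Request:
move_arm:
  deltas: [-1, -0.012, -0.005, 0.25, 0, -1, -0.012, -0.005, 0.5, 0, -1, -0.012, -0.005, 0.7, 0, -1, -0.012, -0.005, 0.84, 0, -1, -0.012, -0.005, 0.84, 0, 1, -0.012, -0.005, 0.84, 0, 1, -0.012, -0.005, 0.84, 0, 1, -0.012, -0.005, 0.84, 0, 1, -0.012, -0.005, 0.84, 0, 1, -0.012, -0.005, 0.84, 0, 1, -0.012, -0.005, 0.84, 0, 1, -0.012, -0.005, 0.84, 0, 1, -0.012, -0.005, 0.84, 0, 1, -0.012, -0.005, 0.84, 0, 1, -0.012, -0.005, 0.84, 0, 1, -0.012, -0.005, 0.84, 0, 1, -0.012, -0.005, 0.84, 0]
  force: 20

```text
time_s: 20.15
tool_pos: [0.6085, 0.032, 0.1287]
tcp_rot: [-0.0, 0.121, 0.993, 0.0]
ft_force: [0.2, 0.9, 0.7]
finger_gap: 0.0337
grip_force: 20.0
```

Request:
move_arm:
  deltas: [1, 0, 0, -0.03, 0, 1, 0, 0, -0.08, 0, 1, 0, 0, -0.15, 0, 1, 0, 0, -0.25, 0, 1, 0, 0, -0.4, 0, 1, 0, 0, -0.5, 0, 1, 0, 0, -0.5, 0, 1, 0, 0, -0.5, 0]

```text
time_s: 20.82
tool_pos: [0.6092, 0.0318, 0.2055]
tcp_rot: [0.002, 0.121, 0.993, 0.0]
ft_force: [-0.4, -1.0, -1.8]
finger_gap: 0.0336
grip_force: 20.0
```

Run:
```python
from h import *
go((.4182,-.3289,.21)); print(r.state()["grip_force"])
```

```text
t 20.82 tcp [0.6092 0.0318 0.2055] yaw_y 76.13 q6 -1.332 delta [ 0.6595 -2.6398 -0.0339] turn 0.0 F [-0.4 -1.  -1.8] gap 0.0336
19.976172745227814
```

Request:
move_arm:
  deltas: [1, 0.02, -0.1, 0, 0, 1, 0.06, -0.25, 0, 0, 1, 0.11, -0.45, 0, 0, 1, 0.16, -0.65, 0, 0, 1, 0.22, -0.88, 0, 0]

```text
time_s: 21.23
tool_pos: [0.5433, -0.0893, 0.2016]
tcp_rot: [-0.002, 0.12, 0.993, 0.0]
ft_force: [0.2, -0.8, -1.8]
finger_gap: 0.0339
grip_force: 20.0
```

Request:
move_arm:
  deltas: [1, 0.05, -0.2, 0, 0, 1, 0.1, -0.4, 0, 0, 1, 0.15, -0.6, 0, 0, 1, 0.2, -0.8, 0, 0, 1, 0.22, -0.88, 0, 0]

```text
time_s: 21.65
tool_pos: [0.4784, -0.2118, 0.2021]
tcp_rot: [-0.002, 0.122, 0.992, -0.0]
ft_force: [-0.4, -0.2, -1.3]
finger_gap: 0.0337
grip_force: 20.0
```

Request:
move_arm:
  deltas: [1, 0.05, -0.2, 0, 0, 1, 0.1, -0.4, 0, 0, 1, 0.15, -0.6, 0, 0, 1, 0.2, -0.75, 0, 0, 1, 0.22, -0.85, 0, 0, 1, 0.22, -0.88, 0, 0, 1, 0.22, -0.88, 0, 0, 1, 0.22, -0.88, 0, 0]

```text
time_s: 22.32
tool_pos: [0.4176, -0.3282, 0.203]
tcp_rot: [-0.0, 0.121, 0.993, 0.001]
ft_force: [-0.3, -0.3, -2.0]
finger_gap: 0.0339
grip_force: 20.0
```

Run:
```python
from h import *
go((.4182,-.3289,.1227)); print(r.state()["grip_force"])
```

```text
t 22.32 tcp [ 0.4176 -0.3282  0.203 ] yaw_y 76.14 q6 -2.059 delta [-0.0053 -0.0043  0.5351] turn 0.0 F [-0.3 -0.3 -2. ] gap 0.0339
19.9835604429245
```

Request:
move_arm:
  deltas: [1, 0, 0, 0.1, 0, 1, 0, 0, 0.2, 0, 1, 0, 0, 0.3, 0, 1, 0, 0, 0.4, 0, 1, 0, 0, 0.46, 0, 1, 0, 0, 0.5, 0, 1, 0, 0, 0.52, 0, 1, 0, 0, 0.527, 0, 1, 0, 0, 0.53, 0, 1, 0, 0, 0.533, 0, 1, 0, 0, 0.533, 0]

```text
time_s: 23.23
tool_pos: [0.4178, -0.3291, 0.1246]
tcp_rot: [0.001, 0.121, 0.993, -0.0]
ft_force: [0.4, 0.6, -1.4]
finger_gap: 0.0335
grip_force: 20.0
```

Run:
```python
from h import *
go((.4182,-.3289,.1227)); print(r.state()["grip_force"])
```

```text
t 23.23 tcp [ 0.4178 -0.3291  0.1246] yaw_y 76.13 q6 -2.06 delta [-0.0023  0.0018  0.0125] turn 0.0 F [ 0.4  0.6 -1.4] gap 0.0335
19.983673989772797
```

Request:
move_arm:
  deltas: [1, 0, 0, 0.005, 0, 1, 0, 0, 0.01, 0, 1, 0, 0, 0.014, 0, 1, 0, 0, 0.014, 0, -1, 0, 0, 0.014, 0, -1, 0, 0, 0.014, 0, -1, 0, 0, 0.014, 0, -1, 0, 0, 0.014, 0, -1, 0, 0, 0.014, 0, -1, 0, 0, 0.014, 0, -1, 0, 0, 0.014, 0, -1, 0, 0, 0.014, 0, -1, 0, 0, 0.014, 0, -1, 0, 0, 0, 0, -1, 0, 0, -0.15, 0, -1, 0, 0, -0.4, 0, -1, 0, 0, -0.7, 0, -1, 0, 0, -0.9, 0, -1, 0, 0, -0.9, 0, -1, 0, 0, -0.9, 0]

```text
time_s: 24.9
tool_pos: [0.4183, -0.3294, 0.2618]
tcp_rot: [0.002, 0.121, 0.993, -0.002]
ft_force: [-0.6, -0.4, -0.5]
finger_gap: 0.0875
grip_force: 0.0
```

Run:
```python
from h import *
go((.4182,-.3289,.1227))
a=r.get_image("scene")
cv2.imwrite('pics/s8.png',cv2.resize(a["color"][70:320,100:400,::-1],None,fx=2.4,fy=2.4,interpolation=cv2.INTER_CUBIC))
```

```text
t 24.9 tcp [ 0.4183 -0.3294  0.2618] yaw_y 76.13 q6 -2.06 delta [0.0058 0.0058 0.9274] turn 0.0 F [-0.6 -0.4 -0.5] gap 0.0875
```

View pics/s8.png

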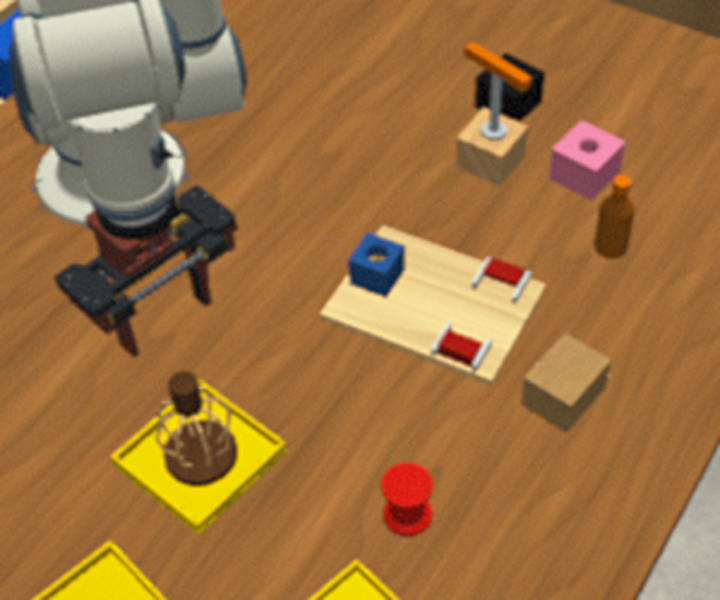

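The key stands upright in its stand at (493,120), and the frame stands flat in the nearest tray at (198,450). The bystanders haven't moved and the gripper is clear, so I'm handing in.

```bash
python3 -c "
from rig import r
print(r.hand_in())"
```

```text
the job is handed in; nothing more can be done
None
```

I handed the job in at about 25 s. The screw is turned open in two strokes, the key is upright in its stand and the frame is upright in the nearest tray, as the last picture shows; the hand-in returned no verdict.

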